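# Put the coffee on

## Task

Get the coffee going on the little hotplate: shut the moka pot's lid, slide the heat control to the tick with the orange dot, and only after both press the red power button so that it latches and stays in. Leave the pot standing upright in the middle of its plate and everything around it where it is.

Things in the scene. Friction and masses are not known exactly. Their poses are not given: they have to be found in the camera images.
- hob: single-plate electric hotplate, fixed to the worktop: steel housing 264 mm (x) by 250 mm (y), top 52 mm above the worktop, black control strip along its front edge. Origin: centre of its underside on the worktop. Its x axis points from the control strip back to the plate, y to the left along the strip, z up; it may be turned up to 0.2 rad.
- plate (a point): centre of the top of the round black plate (150 mm across, 60 mm above the worktop), on the hob 138 mm behind the control row.
- heat_slider (a joint): heat control: grey cap 24 mm (hob x) by 14 mm (hob y, its sliding line), 15 mm high, underside 4 mm above the strip, white centre line. Value = metres from the left stop (0, off) to the right, along the hob's -y; right stop 0.090. Seven white ticks 15 mm apart, from 0 to 0.090; the orange dot marks the fifth, 0.060. Moves under about 2 N and stays where it is left.
- heat_grip (a point): centre of the top of the slider cap, 71 mm above the worktop; moves with the slider.
- coffee_dot (a point): point of the slider's track, on the strip's surface (52 mm above the worktop), over which the cap's centre stands when its white line points at the orange dot (the dot itself lies 24 mm nearer the front).
- power_switch (a joint): round red power button, 24 mm across, right of the slider. Value = metres pushed down, 0 to 0.0099 (on its stop). Push-push latch: out (off) at 0, standing 14 mm above the strip; pushed past 8 mm and let go it comes back only to 0.0054 and stays in (on); pushed past 8.5 mm and let go once more it springs out again. Takes 2 N to start, 3 to 5 N to reach the stop.
- power_cap (a point): centre of the top of the power button, 66 mm above the worktop when out; moves with the button.
- moka_pot: aluminium moka pot, loose, 0.3 to 0.6 kg, standing on the plate: body 98 mm across and 145 mm high below the lid, black handle out to 95 mm from the body's middle. Origin: on its foot, 18 mm from the body's middle towards the handle. Its y axis points from the handle to the spout, z up.
- pot_foot (a point): centre of the pot's round foot.
- moka_pot_lid (a joint): lid of the moka pot, about 97 mm long from the hinge and 11 mm thick, hinged at its handle side. Radians: 0 = shut, level; about 1.74 = tipped back just past upright, leaning over the handle, where it rests at the start. It turns freely and falls shut by itself once it is pushed past upright (below about 1.4).
- lid_hinge (a point): hinge line of the lid at the middle of the pot, 147 mm above the pot's foot; the line runs along the pot's x axis.
- lid_knob (a point): knob in the middle of the lid's outer face, 16 mm across; this point is 47 mm from the hinge along the lid and 19 mm out from the hinge plane; moves with the lid.
- mug: mug, teal above and cream below, 90 mm across, 128 mm with its handle, 104 mm high, loose, to the right of the hob. Origin: near the centre of its foot.
- teaspoon: steel teaspoon, 134 mm long, lying on the worktop to the right of the hob's front. Origin: under its middle.
- cream_jug: small white jug, 67 by 103 mm, 85 mm high, loose, to the left of the hob. Origin: near the centre of its foot.
- honey_jar: honey jar with a grey lid, 71 mm across, 82 mm high, loose, to the left of the hob. Origin: centre of its foot.
Things that resemble listed ones, but are neither listed nor needed, are in the scene too. Leave any yellow look-alike of the moka_pot alone.

How it is judged:
By the outcome, as a careful person would: the job done as asked, in the order asked, and still so for the second after the job is handed in, with the robot touching nothing.
It also fails if it takes over 54 s, if anything falls off the work surface, if the arm or the gripper's body presses on something with over 40 N, if the wrist force passes 120 N, or if a joint passes its speed limit or range.

## Robot

A 6-joint arm with a two-finger parallel gripper is mounted at the origin on a cart in front of the work surface, level with it; the furniture and walls round the work are solid. World frame = base frame: x ahead of the robot, y to its left, z up, the work surface at z = 0. Lengths are in m, angles in degrees, forces in N, time in s.
With the tool pointing down it reaches from about 0.375 to 0.9 m from the base axis. Payload 3.1 kg.
Tool frame: the origin (TCP) lies on the centre line of the jaws, within the pads' length; the fingertips stand finger_overhang ahead of it and the grasp point (between the pads) lies 5 mm behind it (finger_overhang is the distance from the TCP to the fingertips, in m); z points along the fingers, y is the line along which they close (so a half turn about z gives the same grasp; the last joint's range is limited). The gripper opens to 87 mm and grips with 3 to 60 N. Pads are 19 mm wide; open, the fingers measure 117 mm over their backs; the gripper's body (75 mm by 190 mm) begins 51 mm behind the grasp point.
Start: joints at [-80.128, 30.224, 82.088, -0, 67.689, -10.227], TCP at [0.215, -0.587, 0.237] pointing down, gripper open.
Joint ranges: [-176.69, 176.69], [-43.24, 126.21], [12.49, 139.97], [-82, 262], [0, 151.66], [-163.58, 163.58]. Speed limits (degrees/s): [159.86, 159.86, 180, 180, 180, 180].

## Interface

Orientations are given as a 3x3 rotation matrix whose columns are the frame's x, y, z axes.
In Python, from rig import read_state, capture, calibration, hand_in, finger_overhang gives the robot as it stands.
- The arm moves only by the tool send_rows, never from a script. Its argument "plan" is a list of rows, each a list of 5 numbers: the closure in counts, from 0 (fully open) to 255 (shut), then the shift along the tool's x, y, z in m, then the turn about the tool's z in rad. A call has 1 to 20 rows; each row shifts and turns the commanded pose from where the row before left it, along the tool's axes as they then stand; what a row does not reach is not made up. A row lasts 1/12 s, in which the tool goes at most 41.7 mm and 7.16 degrees, less where a joint would pass 70% of its speed; a pose out of reach is approached as far as the arm can. A call is refused whole if a number of a shift passes 0.0417 or a number of a turn 0.125, either way. A call with a gripper value outside its range is refused whole. The fingers move at their own pace and stop on an object; the grip force is fixed at half the most. Time passes only in rows, so rows that do not move let the fingers close. It gives the time, the measured TCP pose, the force, the opening and the grip force at its end, in the units of the state.
- read_state(): the state, without advancing time (a new reading comes with each control period).
- capture(name): name is "scene" or "top" or "wrist"; returns (picture, depth): 384x512x3 uint8, blue, green, red; 384x512 float32, m along the optical axis (not along the pixel's ray), 0 where there is no reading.
- calibration(name): a dict with "fx", "fy", "cx", "cy" (pixels), "dist_coeffs" ([k1, k2, p1, p2, k3] as OpenCV has them; the pictures are not rectified), "xyz" and "rotation" of the camera in the world. Camera axes: x right, y down, z forward; pixel columns grow to the right and rows downward; lengths in m; the calibration is good to about 2 mm. A picture is of the moment at which its call begins: read the wrist's pose just before it. calibration takes no time and is no camera call; for the wrist camera it gives the pose at the moment of the call.
- hand_in(): hands the job in; it is judged then, once.
The state is a dict: "time_s": time; "joint_positions": joint angles; "qvel": joint speeds; "tau": joint torques, N m; "position": TCP position; "tcp_rot": TCP orientation; "force": force on the tool from outside, world axes, zero at the start; "moment": the same for the moment, N m; "opening": opening from 0.0 (shut) to 1.0 (fully open); "grasp_force": force on a finger pad.
Only numpy, scipy, OpenCV 4.12 (cv2) and the standard library are available. Lean on these libraries where they do the work, as an engineer would, in place of code of your own. Each camera call takes 0.05 s, during which the arm holds its last target. There are 200 camera calls.

## Working session

There is one attempt and no reset: what is moved stays moved. The work goes in short steps, Python scripts to look and compute and a tool call to move; the robot and the scene stay as the last step left them, time stands still between calls to the robot, and variables do not carry over. Pictures are saved under pics/ and viewed, at most 11 in all, crops included, and the job is handed in when it is done.

Besides the shell and the picture viewer there is one more tool, called by a JSON object that holds its "name" and its "arguments". send_rows: Moves the arm, as the interface text tells. Its arguments: {"type":"object","properties":{"plan":{"type":"array","items":{"type":"array","items":{"type":"number"}}}},"required":["plan"]}

```bash
ls; mkdir -p pics; cat > h.py <<'E'
import cv2, numpy as np
from rig import *
def ray(c,uv):
    K=np.array([[c['fx'],0,c['cx']],[0,c['fy'],c['cy']],[0,0,1]])
    n=cv2.undistortPoints(np.array(uv,float).reshape(-1,1,2),K,np.array(c['dist_coeffs'])).reshape(-1,2)
    return np.c_[n,np.ones(len(n))]
def onz(c,uv,z):
    d=ray(c,uv)@np.array(c['rotation']).T; o=np.array(c['xyz'])
    return o+d*((z-o[2])/d[:,2])[:,None]
def bydepth(c,uv,dep):
    r=ray(c,uv); z=np.array([dep[int(round(v)),int(round(u))] for u,v in uv])
    return (r*z[:,None])@np.array(c['rotation']).T+np.array(c['xyz'])
E
python3 - <<'E'
from h import *
print(read_state(),finger_overhang)
for n in ("scene","top"):
    p,d=capture(n); cv2.imwrite(f"pics/{n}.png",p); np.savez(f"{n}.npz",p=p,d=d); print(n,calibration(n))
a=cv2.imread("pics/scene.png");b=cv2.imread("pics/top.png")
E
```

```text
pics
{'time_s': 0.0, 'joint_positions': array([-8.01262571e+01,  3.02803650e+01,  8.21560001e+01, -6.17165707e-04,
        6.76899635e+01, -1.02291227e+01]), 'qvel': array([ 0.04012571,  0.07819208, -0.0165676 , -0.00364716, -0.11027314,
        0.11221789]), 'tau': array([ 1.69948435e-03, -4.40033126e+01, -1.76592082e+01,  6.35267654e-02,
        5.81874687e-02, -1.77585516e-04]), 'position': array([ 0.21470002, -0.58621517,  0.23555876]), 'tcp_rot': array([[ 9.39075728e-01,  3.43710092e-01, -3.87899757e-04],
       [ 3.43710099e-01, -9.39073297e-01,  2.17048099e-03],
       [ 3.81749916e-04, -2.17157108e-03, -9.99997569e-01]]), 'force': array([-0.36003096,  0.37533605, -0.40279695]), 'moment': array([ 0.02766187, -0.00462725, -0.03026021]), 'grasp_force': 0.0, 'opening': 1.0006865600289174} 0.014
scene {'fx': 377.96828564096904, 'fy': 377.96828564096904, 'cx': 250.39233896165356, 'cy': 187.46208890468137, 'dist_coeffs': array([-0.12791,  0.     ,  0.     ,  0.     ,  0.     ]), 'xyz': array([-0.05751173, -0.61507756,  1.08034183]), 'rotation': array([[ 0.76229198, -0.48078803,  0.43330567],
       [-0.64716229, -0.57611206,  0.49927534],
       [ 0.00958701, -0.66101268, -0.75031349]])}
top {'fx': 359.63729423768933, 'fy': 359.63729423768933, 'cx': 259.7718455462853, 'cy': 191.8355970489958, 'dist_coeffs': array([-0.00102561,  0.        ,  0.        ,  0.        ,  0.        ]), 'xyz': array([ 0.3038321 , -0.01022962,  1.13459896]), 'rotation': array([[-0.00127098, -0.98237017,  0.18694179],
       [-0.99978827,  0.00508766,  0.01993805],
       [-0.02053764, -0.18687687, -0.98216864]])}
```

View pics/scene.png

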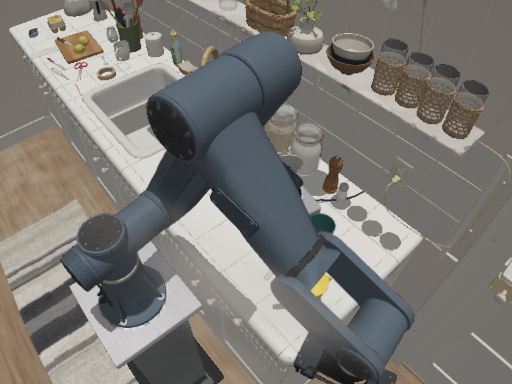

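View pics/top.png

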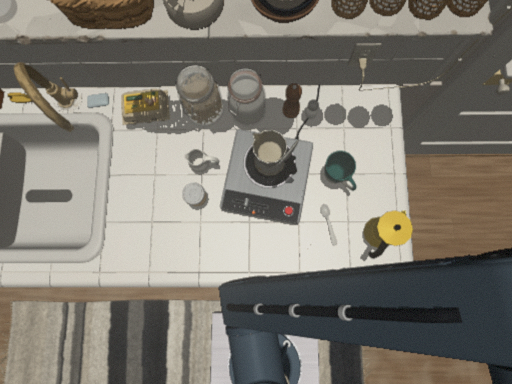

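The top view shows the hob around (268,178), the pot near (268,152), the red button at (289,211), the mug at (340,167), the yellow look-alike at (395,228), the jug at (200,160) and the jar at (194,195). The arm blocks the scene camera's view of the hob. I'll zoom in on the top view.

```bash
python3 - <<'E'
from h import *
p=np.load("top.npz")['p']; c=p[115:230,210:330]
cv2.imwrite("pics/topcrop.png",cv2.resize(c,None,fx=5,fy=5,interpolation=cv2.INTER_CUBIC))
E
```

```text
(no output)
```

View pics/topcrop.png

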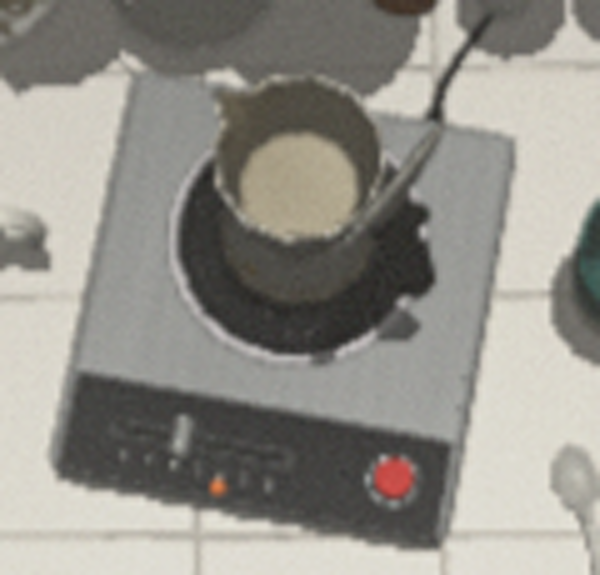

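The crop shows the lid edge-on, running from (437,130) to (345,240), with the spout up-left at (225,95) and the handle down-right. The slider cap is at (183,435), the orange dot at (218,485), the ticks run from about x=122 to 270, and the button is at (393,477).

```bash
python3 - <<'E'
from h import *
np.set_printoptions(precision=4,suppress=True)
f=np.load("top.npz");p=f['p'];d=f['d'];c=calibration("top")
hsv=cv2.cvtColor(p,cv2.COLOR_BGR2HSV)
H,S,V=[hsv[...,i].astype(int) for i in range(3)]
roi=np.zeros(d.shape,bool);roi[115:230,210:330]=1
cen=lambda m:np.array([np.nonzero(m)[1].mean(),np.nonzero(m)[0].mean()])
red=roi&((H<6)|(H>174))&(S>140)&(V>120); org=roi&(H>=6)&(H<20)&(S>150)&(V>120)
print("red",red.sum(),cen(red),onz(c,[cen(red)],.066)); print("org",org.sum(),cen(org),onz(c,[cen(org)],.052))
q=lambda x,y:(210+(x+.5)/5-.5,115+(y+.5)/5-.5)
print("cap",onz(c,[q(183,432)],.071))
cor=onz(c,[q(135,72),q(515,138),q(440,548),q(55,470)],.052);print("hob corners",cor)
print("ticks",onz(c,[q(122,455),q(270,487)],.052))
vv,uu=np.nonzero(roi&(d>0)); P=bydepth(c,np.c_[uu,vv],d); 
z=P[:,2]; 
L=P[(z>.225)&(z<.32)];print("lid pts",len(L),L.min(0),L.max(0),L.mean(0))
w,v=np.linalg.eigh(np.cov((L-L.mean(0)).T));print(w**.5,v.T)
for a,b in((.19,.215),(.15,.19),):
    R=P[(z>a)&(z<b)];print(a,len(R),R.min(0),R.max(0))
h=P[(z>.225)&(z<.32)][::6];print(h)
s=P[(z>.04)&(z<.056)];print("hob",len(s),s.min(0),s.max(0))
w=calibration("wrist");print("wrist",w['xyz'],np.array(read_state()['tcp_rot']).T@(np.array(w['xyz'])-read_state()['position']),w['fx'],w['rotation'])
E
```

```text
red 37 [288.2432 210.2432] [[ 0.4507 -0.0736  0.066 ]]
org 4 [253.   212.25] [[0.447  0.0324 0.052 ]]
cap [[0.4785 0.0521 0.071 ]]
hob corners [[ 0.7133  0.0851  0.052 ]
 [ 0.6676 -0.1543  0.052 ]
 [ 0.4102 -0.1019  0.052 ]
 [ 0.4585  0.1311  0.052 ]]
ticks [[0.4676 0.0904 0.052 ]
 [0.4476 0.0002 0.052 ]]
lid pts 165 [ 0.5343 -0.0888  0.2291] [ 0.6092 -0.0308  0.3008] [ 0.5634 -0.0637  0.2727]
[0.0064 0.0178 0.0207] [[-0.661  -0.7497  0.0325]
 [ 0.0609 -0.0969 -0.9934]
 [ 0.7479 -0.6546  0.1097]]
0.19 299 [ 0.5487 -0.0838  0.1901] [0.656  0.0296 0.2083]
0.15 328 [ 0.5433 -0.0921  0.1501] [0.6501 0.0247 0.1898]
[[ 0.6051 -0.0888  0.2717]
 [ 0.6092 -0.084   0.2366]
 [ 0.5879 -0.0776  0.2841]
 [ 0.5894 -0.0835  0.2718]
 [ 0.5753 -0.0714  0.2994]
 [ 0.5737 -0.0716  0.2962]
 [ 0.5763 -0.0752  0.2803]
 [ 0.5762 -0.0757  0.2723]
 [ 0.5753 -0.0615  0.259 ]
 [ 0.5766 -0.0596  0.2463]
 [ 0.5787 -0.0579  0.2305]
 [ 0.5693 -0.0713  0.261 ]
 [ 0.5654 -0.0685  0.2656]
 [ 0.5598 -0.0628  0.2755]
 [ 0.5596 -0.0508  0.2679]
 [ 0.5636 -0.0666  0.254 ]
 [ 0.5641 -0.082   0.2519]
 [ 0.5584 -0.061   0.263 ]
 [ 0.5599 -0.0765  0.2573]
 [ 0.5494 -0.0523  0.2853]
 [ 0.5577 -0.074   0.256 ]
 [ 0.5477 -0.05    0.2825]
 [ 0.5543 -0.0763  0.2587]
 [ 0.5525 -0.0537  0.2565]
 [ 0.5429 -0.0451  0.2814]
 [ 0.5449 -0.0457  0.2653]
 [ 0.5381 -0.0355  0.2714]
 [ 0.5368 -0.0308  0.2571]]
hob 4449 [ 0.4174 -0.2049  0.0401] [0.766  0.1717 0.056 ]
wrist [ 0.2943 -0.5579  0.3837] [ 0.0845  0.0004 -0.148 ] 283.68211184485745 [[ 0.3439 -0.8944 -0.2861]
 [-0.939  -0.3286 -0.1016]
 [-0.0031  0.3036 -0.9528]]
```

{"name": "send_rows", "arguments": {"plan": [[255,0,0,-0.041,0],[255,0,0,-0.041,0],[255,0,0,-0.041,0],[255,0,0,-0.041,0],[255,0.028,-0.0213,0,0],[255,0.028,-0.0213,0,0],[255,0.028,-0.0213,0,0],[255,0.028,-0.0213,0,0],[255,0.028,-0.0213,0,0],[255,0.028,-0.0213,0,0],[255,0.028,-0.0213,0,0],[255,0.028,-0.0213,0,0],[255,0.028,-0.0213,0,0],[255,0.028,-0.0213,0,0],[255,0.028,-0.0213,0,0],[255,0.028,-0.0213,0,0],[255,0.028,-0.0213,0,0],[255,0.028,-0.0213,0,0],[255,0.028,-0.0213,0,0],[255,0.028,-0.0213,0,0]]}}

```text
time_s: 1.77
position: [0.5188, -0.1111, 0.4002]
tcp_rot: [[0.939, 0.344, -0.001], [0.344, -0.939, 0.0], [-0.001, -0.001, -1.0]]
force: [0.4, -0.1, -0.6]
opening: 0.004
grasp_force: 0.0
```

{"name": "send_rows", "arguments": {"plan": [[255,0,0,0,-0.125],[255,0,0,0,-0.125],[255,0,0,0,-0.125],[255,0,0,0,-0.125],[255,0,0,0,-0.125],[255,0,0,0,-0.125],[255,0,0,0,-0.125],[255,0,0,0,-0.125],[255,0,0,0,-0.125],[255,0,0,0,-0.125],[255,0,0,0,-0.125],[255,0,0,0,-0.125],[255,0,0,0,-0.125],[255,0,0,0,-0.125],[255,0,0,0,-0.125],[255,0,0,0,-0.125],[255,0,0,0,-0.075],[255,0,0,0,0],[255,0,0,0,0]]}}

```text
time_s: 3.35
position: [0.5182, -0.1128, 0.4002]
tcp_rot: [[-0.753, 0.658, -0.001], [0.658, 0.753, 0.0], [0.001, -0.0, -1.0]]
force: [-0.6, 0.2, 0.5]
opening: 0.005
grasp_force: 0.0
```

```bash
python3 - <<'E'
from h import *
cs=[]
for n in ("scene","wrist"):
    p,d=capture(n); np.savez(f"{n}2.npz",p=p,d=d); cs.append(p)
a=cv2.resize(cs[0][60:300,200:420],None,fx=2,fy=2,interpolation=cv2.INTER_CUBIC)
b=cv2.copyMakeBorder(cs[1],0,480-384,0,0,cv2.BORDER_CONSTANT)
b=cv2.resize(cs[1],(350,263));b=cv2.copyMakeBorder(b,0,480-263,0,0,cv2.BORDER_CONSTANT)
cv2.imwrite("pics/two.png",np.hstack([a,b]))
E
```

```text
(no output)
```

View pics/two.png

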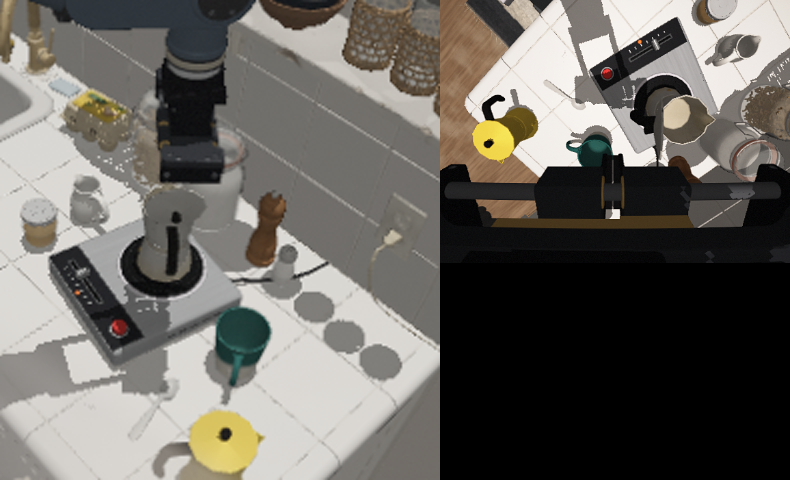

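The scene half shows the lid's back with its knob at (177,216), just ahead of the fingers, and the handle at (173,250) below it. The way is clear, so I'll descend and push slowly.

{"name": "send_rows", "arguments": {"plan": [[255,0,0,0.028,0],[255,0,0,0.028,0],[255,0,0,0.028,0],[255,0,0,0.028,0],[255,0,0,0,0],[255,0,0.006,0,0],[255,0,0.006,0,0],[255,0,0.006,0,0],[255,0,0.006,0,0],[255,0,0.004,0,0],[255,0,0.003,0,0],[255,0,0.003,0,0],[255,0,0.003,0,0],[255,0,0.003,0,0],[255,0,0.003,0,0],[255,0,0.003,0,0],[255,0,0.003,0,0],[255,0,0.003,0,0],[255,0,0.003,0,0],[255,0,0.003,0,0]]}}

```text
time_s: 5.12
position: [0.5565, -0.069, 0.2885]
tcp_rot: [[-0.755, 0.656, -0.0], [0.656, 0.755, -0.0], [0.0, -0.0, -1.0]]
force: [-0.8, -0.6, 0.6]
opening: 0.003
grasp_force: 0.3
```

{"name": "send_rows", "arguments": {"plan": [[255,0,0.003,0,0],[255,0,0.003,0,0],[255,0,0.003,0,0],[255,0,0.003,0,0],[255,0,0,0,0]]}}

```text
time_s: 5.53
position: [0.5648, -0.0596, 0.2886]
tcp_rot: [[-0.755, 0.656, 0.001], [0.656, 0.755, 0.0], [-0.0, 0.001, -1.0]]
force: [-0.2, -0.5, 0.0]
opening: 0.008
grasp_force: 0.0
```

```bash
python3 - <<'E'
from h import *
cs=[]
for n in ("scene","top"):
    p,d=capture(n); np.savez(f"{n}3.npz",p=p,d=d); cs.append(p)
a=cv2.resize(cs[0][80:220,200:340],(400,400),interpolation=cv2.INTER_CUBIC)
b=cv2.resize(cs[1][115:235,210:330],(400,400),interpolation=cv2.INTER_CUBIC)
cv2.imwrite("pics/lid.png",np.hstack([a,b]))
E
```

```text
(no output)
```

View pics/lid.png

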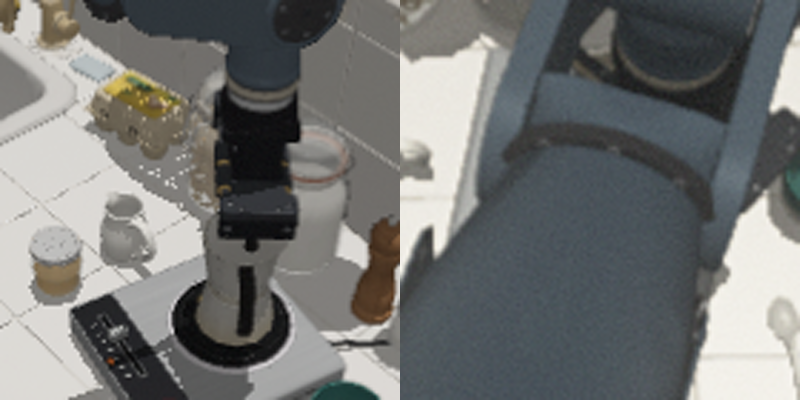

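The view is partly blocked. The lid top looks level near (240,225), but I can't be sure. I'll push a bit further, which can't hit anything if the lid is shut, then rise and turn towards the controls.

{"name": "send_rows", "arguments": {"plan": [[255,0,0.004,0,0],[255,0,0.004,0,0],[255,0,0.004,0,0],[255,0,0.004,0,0],[255,0,0.004,0,0],[255,0,0,0,0],[255,0,0,-0.03,0],[255,0,0,-0.03,0],[255,0,-0.035,0,0],[255,0,-0.035,0,0],[255,0,-0.035,0,0],[150,0,0,0,-0.125],[150,0,0,0,-0.125],[150,0,0,0,-0.125],[150,0,0,0,-0.125],[150,0,0,0,-0.02],[150,0,0,0,0],[150,0,0,0,0]]}}

```text
time_s: 7.13
position: [0.5086, -0.1241, 0.3486]
tcp_rot: [[-0.98, 0.197, 0.0], [0.197, 0.98, 0.0], [-0.0, 0.0, -1.0]]
force: [-0.6, 1.0, -0.1]
opening: 0.394
grasp_force: 0.0
```

```bash
python3 - <<'E'
from h import *
s=read_state();print(s['position'],s['tcp_rot'],s['opening'])
cs=[]
for n in ("scene","wrist"):
    p,d=capture(n); np.savez(f"{n}4.npz",p=p,d=d); cs.append(p)
c=calibration("scene");d=np.load("scene4.npz")['d']
vv,uu=np.nonzero(d>0);P=bydepth(c,np.c_[uu,vv],d)
r=np.hypot(P[:,0]-.602,P[:,1]+.018)<.11
z=P[r,2];print(np.histogram(z,np.arange(.04,.36,.02)))
a=cv2.resize(cs[0][80:220,200:340],(400,400),interpolation=cv2.INTER_CUBIC)
b=cv2.resize(cs[1],(400,300));b=cv2.copyMakeBorder(b,0,100,0,0,cv2.BORDER_CONSTANT)
cv2.imwrite("pics/lid2.png",np.hstack([a,b]))
E
```

```text
[ 0.50864915 -0.12412645  0.34855688] [[-9.80429581e-01  1.96870069e-01  1.15729912e-04]
 [ 1.96870073e-01  9.80429586e-01  2.92805332e-05]
 [-1.07700570e-04  5.14912572e-05 -9.99999993e-01]] 0.39365936324749423
(array([1340,  258,   95,   96,   69,   85,   91,  115,   95,   95,   71,
         54,    8,    0,    0]), array([0.04, 0.06, 0.08, 0.1 , 0.12, 0.14, 0.16, 0.18, 0.2 , 0.22, 0.24,
       0.26, 0.28, 0.3 , 0.32, 0.34]))
```

View pics/lid2.png

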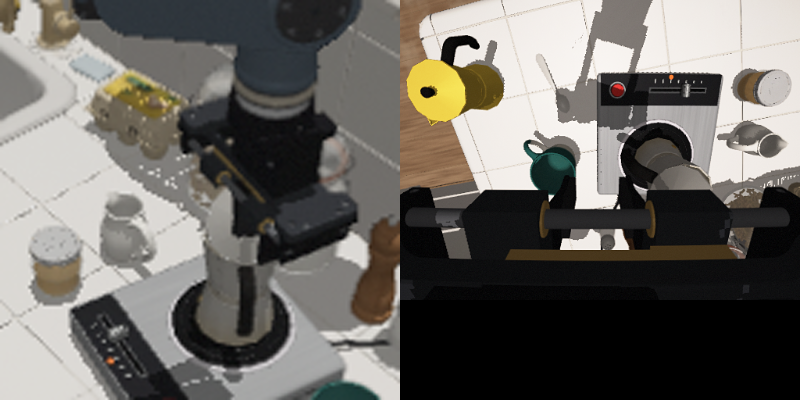

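The lid still appears to stand up near (225,200), partly behind the gripper. I'll check its points numerically after clearing the arm.

{"name": "send_rows", "arguments": {"plan": [[150,0.03,-0.02,-0.02,0],[150,0.03,-0.02,-0.02,0],[150,0.02,-0.02,-0.02,0],[150,0.02,-0.02,0,0],[150,0,-0.03,0,0],[150,0,-0.03,0,0],[150,0,0,0,0],[150,0,0,0,0]]}}

```text
time_s: 7.9
position: [0.3829, -0.2431, 0.4085]
tcp_rot: [[-0.98, 0.198, 0.0], [0.198, 0.98, 0.0], [0.0, 0.0, -1.0]]
force: [0.6, 1.1, -0.9]
opening: 0.415
grasp_force: 0.0
```

```bash
python3 - <<'E'
from h import *
np.set_printoptions(precision=4,suppress=True)
cs=[]
for n in ("scene","top"):
    p,d=capture(n); cs.append(p);c=calibration(n)
    vv,uu=np.nonzero(d>0);P=bydepth(c,np.c_[uu,vv],d)
    r=(np.hypot(P[:,0]-.602,P[:,1]+.018)<.12)&(P[:,2]>.2)&(P[:,2]<.32)
    Q=P[r];print(n,len(Q),Q[::max(1,len(Q)//30)])
a=cv2.resize(cs[0][80:220,200:340],(400,400),interpolation=cv2.INTER_CUBIC)
b=cv2.resize(cs[1][115:235,210:330],(400,400),interpolation=cv2.INTER_CUBIC)
cv2.imwrite("pics/lid3.png",np.hstack([a,b]))
E
```

```text
scene 11 [[ 0.5682 -0.0152  0.2527]
 [ 0.5709 -0.017   0.2523]
 [ 0.5719 -0.0204  0.2542]
 [ 0.5744 -0.0224  0.2542]
 [ 0.5669 -0.0168  0.2503]
 [ 0.5701 -0.0182  0.2494]
 [ 0.5703 -0.0223  0.2523]
 [ 0.5731 -0.024   0.2518]
 [ 0.5647 -0.0193  0.2492]
 [ 0.5684 -0.0201  0.2475]
 [ 0.5719 -0.0212  0.2461]]
top 845 [[ 0.6287 -0.0362  0.2804]
 [ 0.6231 -0.0286  0.2813]
 [ 0.6264 -0.0493  0.2649]
 [ 0.6443  0.0215  0.203 ]
 [ 0.6116 -0.0136  0.2846]
 [ 0.6112 -0.0261  0.2782]
 [ 0.6124 -0.0389  0.267 ]
 [ 0.613  -0.0494  0.2575]
 [ 0.6144 -0.0576  0.2457]
 [ 0.6146 -0.0633  0.2372]
 [ 0.6149 -0.069   0.2284]
 [ 0.5925 -0.0011  0.28  ]
 [ 0.5904 -0.001   0.2784]
 [ 0.5881 -0.0035  0.2775]
 [ 0.586  -0.0035  0.2761]
 [ 0.5848 -0.0059  0.2718]
 [ 0.5816 -0.0059  0.2733]
 [ 0.5803 -0.0059  0.2693]
 [ 0.5782 -0.0059  0.2676]
 [ 0.5755 -0.0084  0.2681]
 [ 0.5755 -0.0134  0.2593]
 [ 0.5738 -0.016   0.2564]
 [ 0.5729 -0.0236  0.2506]
 [ 0.5729 -0.0315  0.2416]
 [ 0.576  -0.0477  0.2216]
 [ 0.5763  0.016   0.2035]
 [ 0.5603 -0.0083  0.2486]
 [ 0.5601 -0.0108  0.2402]
 [ 0.5591 -0.0186  0.2341]
 [ 0.5613 -0.0346  0.216 ]
 [ 0.5592 -0.0722  0.203 ]]
```

View pics/lid3.png

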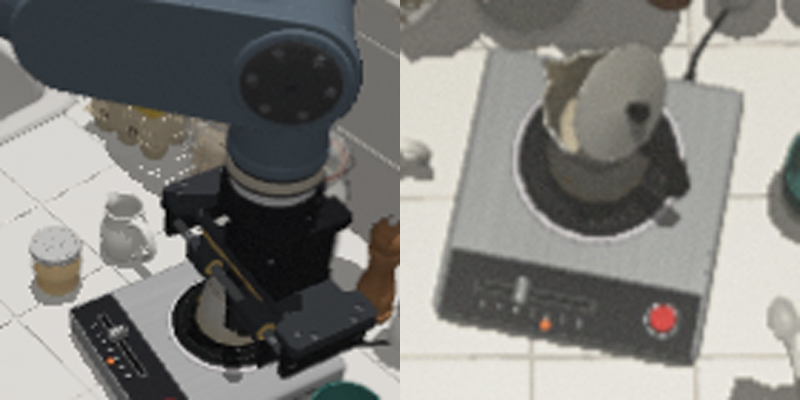

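The top view shows the lid now forward of the hinge, at about 50° with its knob at (637,112). It looks to be still falling, damped. I'll let some time pass and recheck.

{"name": "send_rows", "arguments": {"plan": [[150,0,0,0,0],[150,0,0,0,0],[150,0,0,0,0],[150,0,0,0,0],[150,0,0,0,0],[150,0,0,0,0]]}}

```text
time_s: 8.5
position: [0.3833, -0.2418, 0.4086]
tcp_rot: [[-0.981, 0.194, 0.0], [0.194, 0.981, 0.0], [-0.0, 0.0, -1.0]]
force: [0.8, 0.2, 0.3]
opening: 0.407
grasp_force: 0.0
```

```bash
cat > lid.py <<'E'
from h import *
np.set_printoptions(precision=4,suppress=True)
p,d=capture("top");c=calibration("top")
vv,uu=np.nonzero(d>0);P=bydepth(c,np.c_[uu,vv],d)
r=(np.hypot(P[:,0]-.602,P[:,1]+.018)<.1)&(P[:,2]>.17)&(P[:,2]<.33)
Q=P[r];print(len(Q),np.histogram(Q[:,2],np.arange(.17,.34,.01)))
t=Q[(Q[:,2]>.2)&(Q[:,2]<.22)]
print("rim",t.min(0),t.max(0),t.mean(0), cv2.minEnclosingCircle(t[:,:2].astype(np.float32)))
E
python3 lid.py
```

```text
1104 (array([ 36,  53,  95, 123,  51,  81,  91, 103, 175, 176, 119,   1,   0,
         0,   0,   0]), array([0.17, 0.18, 0.19, 0.2 , 0.21, 0.22, 0.23, 0.24, 0.25, 0.26, 0.27,
       0.28, 0.29, 0.3 , 0.31, 0.32, 0.33]))
rim [ 0.5541 -0.0805  0.2   ] [0.6527 0.0296 0.2199] [ 0.5899 -0.0304  0.2067] ((0.6032317876815796, -0.026812411844730377), 0.06742747128009796)
```

{"name": "send_rows", "arguments": {"plan": [[150,0,0,0,0],[150,0,0,0,0],[150,0,0,0,0],[150,0,0,0,0],[150,0,0,0,0],[150,0,0,0,0],[150,0,0,0,0],[150,0,0,0,0],[150,0,0,0,0],[150,0,0,0,0],[150,0,0,0,0],[150,0,0,0,0],[150,0,0,0,0],[150,0,0,0,0],[150,0,0,0,0],[150,0,0,0,0],[150,0,0,0,0],[150,0,0,0,0]]}}

```text
time_s: 10.05
position: [0.3832, -0.2421, 0.4085]
tcp_rot: [[-0.981, 0.195, -0.0], [0.195, 0.981, 0.0], [0.0, 0.0, -1.0]]
force: [0.6, -0.1, -0.5]
opening: 0.409
grasp_force: 0.0
```

```bash
python3 lid.py
```

```text
1176 (array([ 17,  22,  69, 113, 138, 204, 253, 325,  35,   0,   0,   0,   0,
         0,   0,   0]), array([0.17, 0.18, 0.19, 0.2 , 0.21, 0.22, 0.23, 0.24, 0.25, 0.26, 0.27,
       0.28, 0.29, 0.3 , 0.31, 0.32, 0.33]))
rim [ 0.5562 -0.0803  0.2001] [0.6453 0.0296 0.22  ] [ 0.5827 -0.0382  0.21  ] ((0.6012120246887207, -0.025361796841025352), 0.06853456795215607)
```

The lid is falling slowly and is now below 0.26 m. In the meantime I'll go above the slider.

{"name": "send_rows", "arguments": {"plan": [[150,-0.0045,0.0384,0,0],[150,-0.0045,0.0384,0,0],[150,-0.0045,0.0384,0,0],[150,-0.0045,0.0384,0,0],[150,-0.0045,0.0384,0,0],[150,-0.0045,0.0384,0,0],[150,-0.0045,0.0384,0,0],[150,-0.0045,0.0384,0,0],[150,0,0,0.034,0],[150,0,0,0.034,0],[150,0,0,0.034,0],[150,0,0,0.034,0],[150,0,0,0.034,0],[150,0,0,0.034,0],[150,0,0,0.025,0],[150,0,0,0,0],[150,0,0,0,0]]}}

```text
time_s: 11.52
position: [0.4778, 0.0523, 0.1788]
tcp_rot: [[-0.981, 0.195, -0.003], [0.195, 0.981, 0.0], [0.003, -0.0, -1.0]]
force: [-0.8, 0.5, 0.1]
opening: 0.412
grasp_force: 0.0
```

```bash
python3 - <<'E'
from h import *
s=read_state();print(s['position'],s['tcp_rot'][:2,:2]);w=calibration("wrist")
p,d=capture("wrist"); np.savez("wrist5.npz",p=p,d=d,xyz=w['xyz'],rotation=w['rotation'])
print(w['dist_coeffs'],w['cx'],w['cy'])
cv2.imwrite("pics/w5.png",cv2.resize(p,(768,576),interpolation=cv2.INTER_CUBIC))
E
```

```text
[0.47781168 0.05228288 0.17882893] [[-0.98088199  0.19457957]
 [ 0.19457928  0.98088671]]
[-0.04066112  0.          0.          0.          0.        ] 252.26856580580215 191.53303366492264
```

View pics/w5.png

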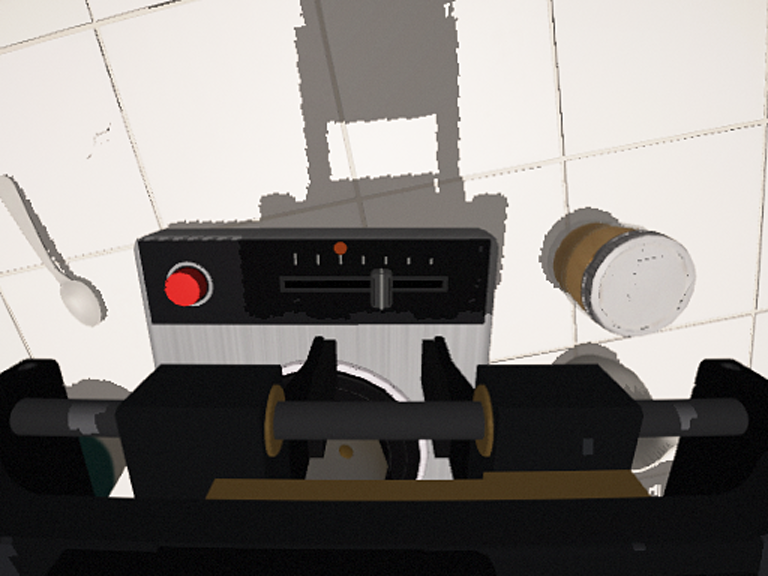

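The wrist view shows the ticks at x=296…431 (y≈260), the orange dot at (341,248), the slider cap at about (381,288) and the button top at (183,287).

```bash
python3 - <<'E'
from h import *
np.set_printoptions(precision=4,suppress=True)
f=np.load("wrist5.npz");p=f['p'];c=dict(calibration("wrist"));c['xyz']=f['xyz'];c['rotation']=f['rotation']
hsv=cv2.cvtColor(p,cv2.COLOR_BGR2HSV);H,S,V=[hsv[...,i].astype(int) for i in range(3)]
roi=np.zeros(p.shape[:2],bool);roi[150:220,90:335]=1
cen=lambda m:np.array([np.nonzero(m)[1].mean(),np.nonzero(m)[0].mean()])
red=roi&((H<5)|(H>174))&(S>150)&(V>180);org=roi&(H>=5)&(H<22)&(S>150)
print(red.sum(),cen(red),org.sum(),cen(org))
q=lambda x,y:((x+.5)/1.5-.5,(y+.5)/1.5-.5)
t=onz(c,[q(x,y) for x,y in((296,259),(318,259),(341,260),(363,260),(386,260),(409,260),(431,261))],.052);print(t)
v=t[6]-t[0];v/=np.linalg.norm(v);print("hob y",v,np.degrees(np.arctan2(-v[0],v[1])))
dot=onz(c,[cen(org)],.052)[0];r=onz(c,[cen(red)],.066)[0]
capm=p[178:208,245:263].mean(2);print(capm[:,:].astype(int)[::3])
cap=onz(c,[q(380.5,285)],.071)[0]
hx=np.array([v[1],-v[0],0]);cd=dot+.024*hx
print("dot",dot,"coffee",cd,"red",r,"cap",cap,"cap-coffee along y",(cap-cd)@v,"x",(cap-cd)@hx,"red x",(r-cd)@hx)
E
```

```text
387 [121.0413 192.5013] 80 [228.9  168.05]
[[0.4513 0.0017 0.052 ]
 [0.4541 0.0161 0.052 ]
 [0.4578 0.0309 0.052 ]
 [0.4606 0.0453 0.052 ]
 [0.4636 0.0603 0.052 ]
 [0.4666 0.0753 0.052 ]
 [0.4701 0.0895 0.052 ]]
hob y [0.2096 0.9778 0.    ] -12.096830568369803
[[ 11  14  16  11  10   9   9  10  14  24   3   9   6  10   9  10   9  10]
 [ 12  16  26  42  44  42  44  45  72 109  73  41  43  45  45  42  20   9]
 [ 33  34  42  54  56  57  55  56  92 132  85  54  55  56  56  49  41  31]
 [  1  10  36  41  35  58  56  60  93 130  87  57  55  52  30  40  40   1]
 [  0  13  35  44  33  58  56  56  91 132  85  55  58  53  28  39  42   0]
 [ 36  36  42  42  36  59  57  57  91 132  86  52  58  54  26  38  43  36]
 [  5  14  37  43  35  57  53  61  92 131  85  52  56  53  31  46  31  10]
 [ 11  17  38  43  32  57  55  57  90 131  84  52  56  50  30  45  31  12]
 [ 10  12  31  40  29  58  55  56  89 131  84  51  55  50  30  46  29  11]
 [ 10   8  10  13  14  22  24  30  82 132  69  24  23  21  13  12  10   6]]
dot [0.453  0.0338 0.052 ] coffee [0.4765 0.0288 0.052 ] red [ 0.4532 -0.073   0.066 ] cap [0.4742 0.0544 0.071 ] cap-coffee along y 0.0245726306475191 x -0.007633858669352483 red x -0.0014064320004729032
```

{"name": "send_rows", "arguments": {"plan": [[150,0,0.001,0.035,0],[150,0,0,0.035,0],[150,0,0,0.02,0],[150,0,0,0.01,0],[150,0,0,0.006,0],[150,0,0,0,0],[150,0,0,0,0],[180,0,0,0,0],[200,0,0,0,0],[220,0,0,0,0],[225,0,0,0,0],[225,0,0,0,0],[225,0,0,0,0],[225,0,0,0,0]]}}

```text
time_s: 12.73
position: [0.4788, 0.0533, 0.074]
tcp_rot: [[-0.981, 0.195, 0.001], [0.195, 0.981, 0.0], [-0.001, 0.0, -1.0]]
force: [-0.1, 1.3, 6.0]
opening: 0.161
grasp_force: 30.0
```

{"name": "send_rows", "arguments": {"plan": [[225,0,-0.003,0,0],[225,0,-0.004,0,0],[225,0,-0.005,0,0],[225,0,-0.005,0,0],[225,0,-0.005,0,0],[225,0,-0.003,0,0],[225,0,0,0,0],[225,0,0,0,0],[225,0,0,0,0]]}}

```text
time_s: 13.48
position: [0.4739, 0.0282, 0.074]
tcp_rot: [[-0.981, 0.194, 0.001], [0.194, 0.981, -0.001], [-0.001, -0.001, -1.0]]
force: [-0.9, -1.5, 6.2]
opening: 0.157
grasp_force: 30.0
```

{"name": "send_rows", "arguments": {"plan": [[210,0,0,0,0],[195,0,0,0,0],[180,0,0,0,0],[160,0,0,0,0],[150,0,0,0,0],[150,0,0,0,0],[150,0,0,-0.02,0],[150,0,0,-0.035,0],[150,0,0,-0.035,0],[150,0,0,-0.016,0],[150,0,0,0,0],[150,0,0,0,0]]}}

```text
time_s: 14.48
position: [0.4741, 0.0287, 0.1804]
tcp_rot: [[-0.981, 0.194, 0.002], [0.194, 0.981, -0.0], [-0.003, 0.0, -1.0]]
force: [-0.6, 0.2, -0.3]
opening: 0.411
grasp_force: 0.0
```

```bash
python3 - <<'E'
from h import *
np.set_printoptions(precision=4,suppress=True)
s=read_state();print(s['position']);c=calibration("wrist")
p,d=capture("wrist"); np.savez("wrist6.npz",p=p,d=d,xyz=c['xyz'],rotation=c['rotation'])
ps,ds=capture("scene")
cv2.imwrite("pics/w6.png",np.hstack([cv2.resize(p[140:225,80:340],(520,170),interpolation=cv2.INTER_CUBIC),cv2.resize(ps[80:220,200:340],(170,170))]).repeat(1,0))
hsv=cv2.cvtColor(p,cv2.COLOR_BGR2HSV);H,S,V=[hsv[...,i].astype(int) for i in range(3)]
roi=np.zeros(p.shape[:2],bool);roi[140:225,80:345]=1
cen=lambda m:np.array([np.nonzero(m)[1].mean(),np.nonzero(m)[0].mean()])
red=roi&((H<5)|(H>174))&(S>150)&(V>180);org=roi&(H>=5)&(H<22)&(S>150)
o=cen(org);print("red",cen(red),"org",o)
g=p.mean(2);r0=int(o[1])+20
print(g[r0-2:r0+12:3,int(o[0])-12:int(o[0])+32].astype(int))
dot=onz(c,[o],.052)[0];print("dot",dot,"red",onz(c,[cen(red)],.066)[0])
col=np.arange(int(o[0])-14,int(o[0])+32);prof=g[r0:r0+8][:,col].mean(0);pk=col[prof.argmax()]
w=np.clip(prof-70,0,None)*(abs(col-pk)<3);lc=(w*col).sum()/w.sum()
L=onz(c,[(lc,r0+4)],.071)[0];v=np.array([.199,.98,0]);print("line px",lc,L,"line-dot along y",(L-dot)@v)
E
```

```text
[0.4741 0.0287 0.1804]
red [145.5172 190.5356] org [253.7222 167.2222]
[[ 11   9   9  20  45  35  34  58  54  65 107 126  67  56  57  52  29  44
   29   9  10   4   5  10  11  10  10   5   8  11  10   7   2   2   0   0
    3   0   0   0   4   0   0   2]
 [  0   2   0  10  37  42  37  59  56  63 106 127  68  54  56  53  31  45
   27   1   0   2   2   1   2   0   2   1   1   3   0   0   1   3   1   0
    0   0   0   2   0   0   0   0]
 [ 36  35  34  35  44  40  35  59  55  61 106 127  68  55  53  51  29  44
   38  39  39  34  36  37  33  38  35  34  34  35  36  36  36  36  36  36
   35  34  35  33  36  37  35  37]
 [  9  10  11  16  37  41  35  58  56  62 103 129  67  53  55  51  29  42
   30  11  13  10  13  14  12  14   8  12   8   7   9  10  11   4  13  11
   11  15  10  13  11  11  13   9]
 [ 12  10  14  13  36  40  35  57  53  62 105 127  68  56  56  49  30  45
   30   9  11   9   7   9   9  15  15  11   9  10  11  11  10  11   8  11
   12  10  14  13  11  13  13  12]]
dot [0.4542 0.0343 0.052 ] red [ 0.4532 -0.073   0.066 ]
line px 251.6146953405018 [0.4723 0.0286 0.071 ] line-dot along y -0.001994633012342618
```

View pics/w6.png

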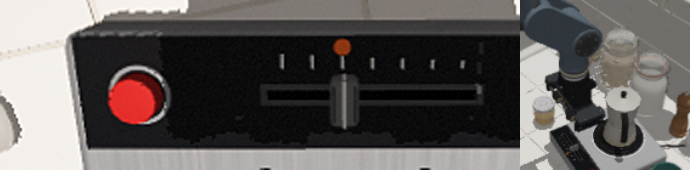

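The crop shows the cap line at about 344 and the tick and dot at about 342. The dot mask may have picked up stray pixels, so I'll recheck it more robustly. The small scene view shows the lid shut, with the knob on top.

```bash
cat > chk.py <<'E'
from h import *
import sys
np.set_printoptions(precision=4,suppress=True)
f=np.load(sys.argv[1]);p=f['p'];c=dict(calibration("wrist"));c['xyz']=f['xyz'];c['rotation']=f['rotation']
hsv=cv2.cvtColor(p,cv2.COLOR_BGR2HSV)
m=cv2.inRange(hsv,(5,150,100),(22,255,255));m[:140]=0;m[225:]=0;m[:,:150]=0;m[:,345:]=0
n,l,st,ce=cv2.connectedComponentsWithStats(m);i=1+st[1:,4].argmax();o=ce[i];print(st[1:],o)
r=int(o[1]);g=p.mean(2)
t=g[r+6:r+10,200:310].mean(0);print("tick",[(200+k,int(t[k])) for k in range(110) if t[k]>45])
k=np.arange(int(o[0])-12,int(o[0])+13);pr=g[r+20:r+32][:,k].mean(0);pk=pr.argmax();s=slice(pk-2,pk+3);w=pr[s]-50;w=w.clip(0);lc=(w*k[s]).sum()/w.sum()
L=onz(c,[(lc,r+26)],.071)[0];D=onz(c,[o],.052)[0]
for a in (10.5,11.3,12.1):
    v=np.array([np.sin(np.radians(a)),np.cos(np.radians(a)),0]);print(a,lc,(L-D)@v)
E
python3 chk.py wrist6.npz; python3 chk.py wrist5.npz|tail -3
```

```text
[[247 160   8   8  49]] [250.7347 163.0816]
tick [(220, 88), (221, 127), (235, 80), (236, 128), (250, 70), (251, 128), (265, 71), (266, 128), (280, 64), (281, 119), (295, 55), (296, 102)]
10.5 251.66426583728924 0.0006728916314823669
11.3 251.66426583728924 0.0009659857045167398
12.1 251.66426583728924 0.0012588914567240202
10.5 nan nan
11.3 nan nan
12.1 nan nanchk.py:10: RuntimeWarning: invalid value encountered in scalar divide
  k=np.arange(int(o[0])-12,int(o[0])+13);pr=g[r+20:r+32][:,k].mean(0);pk=pr.argmax();s=slice(pk-2,pk+3);w=pr[s]-50;w=w.clip(0);lc=(w*k[s]).sum()/w.sum()
```

The slider is within about 1 mm of the dot. Next I'll go above the button with the fingers closed and confirm the lid is shut.

{"name": "send_rows", "arguments": {"plan": [[255,0.001,-0.025,0,0],[255,0,-0.027,0,0],[255,0,-0.027,0,0],[255,0,-0.025,0,0],[255,0,0,0.02,0],[255,0,0,0.02,0],[255,0,0,0,0],[255,0,0,0,0],[255,0,0,0,0]]}}

```text
time_s: 15.33
position: [0.4521, -0.0728, 0.1392]
tcp_rot: [[-0.981, 0.194, -0.002], [0.194, 0.981, 0.001], [0.002, 0.0, -1.0]]
force: [-0.1, -0.5, 0.2]
opening: 0.008
grasp_force: 0.0
```

```bash
python3 - <<'E'
from h import *
np.set_printoptions(precision=4,suppress=True)
p,d=capture("scene");c=calibration("scene")
vv,uu=np.nonzero(d>0);P=bydepth(c,np.c_[uu,vv],d)
r=(np.hypot(P[:,0]-.602,P[:,1]+.018)<.1)&(P[:,2]>.17)&(P[:,2]<.33);Q=P[r]
print(np.histogram(Q[:,2],np.arange(.17,.34,.01))[0])
t=Q[(Q[:,2]>.2)&(Q[:,2]<.222)];print(len(t),t.min(0),t.max(0),np.linalg.lstsq(np.c_[t[:,:2]-t[:,:2].mean(0),np.ones(len(t))],t[:,2],rcond=None)[0])
print(read_state()['position'],read_state()['opening'])
E
```

```text
[ 42  41  70 173 211   7  12   0   0   0   0   0   0   0   0   0]
386 [ 0.5555 -0.0792  0.2001] [0.6551 0.0197 0.222 ] [0.0225 0.0863 0.2102]
[ 0.4526 -0.0729  0.1397] 0.00942502420064127
```

{"name": "send_rows", "arguments": {"plan": [[255,0,0,0.03,0],[255,0,0,0.02,0],[255,0,0,0.004,0],[255,0,0,0,0],[255,0,0,0,0],[255,0,0,0,0],[255,0,0,0,0],[255,0,0,0,0],[255,0,0,0,0],[255,0,0,0,0],[255,0,0,0,0],[255,0,0,0,0],[255,0,0,0,0]]}}

```text
time_s: 16.47
position: [0.4524, -0.0731, 0.0856]
tcp_rot: [[-0.981, 0.195, -0.0], [0.195, 0.981, 0.0], [0.0, 0.0, -1.0]]
force: [0.6, 0.0, -0.3]
opening: 0.007
grasp_force: 0.0
```

```bash
python3 - <<'E'
from h import *
np.set_printoptions(precision=4,suppress=True)
p,d=capture("scene");c=calibration("scene")
vv,uu=np.nonzero(d>0);P=bydepth(c,np.c_[uu,vv],d)
r=(np.hypot(P[:,0]-.602,P[:,1]+.018)<.1)&(P[:,2]>.17)&(P[:,2]<.33);Q=P[r]
print(np.histogram(Q[:,2],np.arange(.17,.34,.01))[0])
t=Q[(Q[:,2]>.208)&(Q[:,2]<.23)&(np.hypot(Q[:,0]-.602,Q[:,1]+.018)<.038)];print(len(t),t.min(0),t.max(0),np.linalg.lstsq(np.c_[t[:,:2]-t[:,:2].mean(0),np.ones(len(t))],t[:,2],rcond=None)[0])
v,u=np.mgrid[80:220,200:340];cv2.imwrite("pics/pre.png",cv2.resize(p[90:210,205:355],(600,480),interpolation=cv2.INTER_CUBIC))
E
```

```text
[ 42  33  60 142 178   7  12   0   0   0   0   0   0   0   0   0]
156 [ 0.5729 -0.0559  0.2086] [0.6389 0.016  0.2297] [-0.0326  0.044   0.2139]
```

View pics/pre.png

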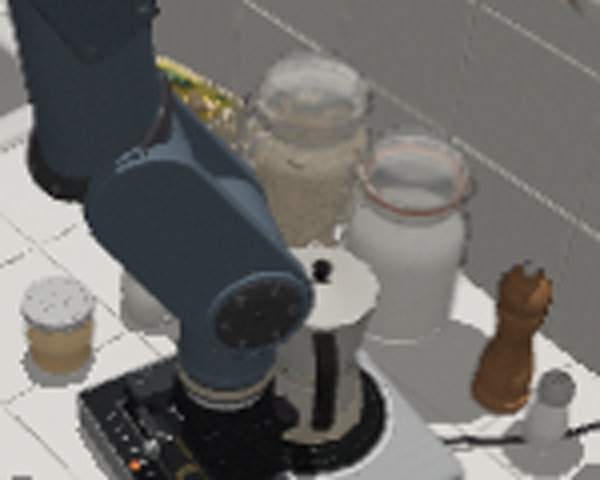

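The picture shows the lid level and shut, with its knob at (322,270) and the pot upright on the plate. Now I'll press.

{"name": "send_rows", "arguments": {"plan": [[255,0,0,0.003,0],[255,0,0,0.003,0],[255,0,0,0.003,0],[255,0,0,0.003,0],[255,0,0,0.002,0],[255,0,0,0.001,0],[255,0,0,0,0],[255,0,0,0,0]]}}

```text
time_s: 17.18
position: [0.4526, -0.0732, 0.0705]
tcp_rot: [[-0.981, 0.195, 0.0], [0.195, 0.981, -0.0], [-0.0, -0.0, -1.0]]
force: [0.1, -0.4, 3.6]
opening: 0.007
grasp_force: 1.9
```

{"name": "send_rows", "arguments": {"plan": [[255,0,0,0.001,0],[255,0,0,0,0],[255,0,0,0,0]]}}

```text
time_s: 17.43
position: [0.4527, -0.0732, 0.0704]
tcp_rot: [[-0.981, 0.195, 0.001], [0.195, 0.981, -0.0], [-0.001, -0.0, -1.0]]
force: [-1.4, 0.1, 13.8]
opening: 0.003
grasp_force: 6.5
```

It's on the stop: the force rose to about 14 N with no further travel. Now I'll release and retreat.

{"name": "send_rows", "arguments": {"plan": [[255,0,0,-0.004,0],[255,0,0,-0.006,0],[255,0,0,-0.01,0],[255,0,0,-0.03,0],[255,0,0,-0.04,0],[255,0,0,-0.04,0],[255,0,0,-0.04,0],[255,0,-0.03,-0.02,0],[255,0,-0.035,0,0],[255,0,-0.035,0,0],[255,0,-0.035,0,0],[255,0,-0.035,0,0],[255,0,-0.035,0,0],[255,0,0,0,0],[255,0,0,0,0]]}}

```text
time_s: 18.68
position: [0.4118, -0.2756, 0.2592]
tcp_rot: [[-0.98, 0.198, -0.001], [0.198, 0.98, 0.001], [0.001, 0.001, -1.0]]
force: [-0.0, -0.5, 0.6]
opening: 0.004
grasp_force: 0.0
```

```bash
python3 - <<'E'
from h import *
np.set_printoptions(precision=4,suppress=True)
p,d=capture("top");ps,ds=capture("scene")
for n,q,dd in(("top",p,d),("scene",ps,ds)):
    c=calibration(n);hsv=cv2.cvtColor(q,cv2.COLOR_BGR2HSV)
    m=cv2.inRange(hsv,(0,140,110),(6,255,255))|cv2.inRange(hsv,(174,140,110),(180,255,255))
    v,u=np.nonzero(m);P=bydepth(c,np.c_[u,v],dd);k=np.hypot(P[:,0]-.4525,P[:,1]+.073)<.02
    print(n,k.sum(),P[k].mean(0) if k.any() else 0, np.median(P[k][:,2]) if k.any() else 0)
    v,u=np.nonzero(dd>0);P=bydepth(c,np.c_[u,v],dd);s=(np.abs(P[:,0]-.45)<.05)&(np.abs(P[:,1]+.03)<.03);print("strip z",np.median(P[s][:,2]))
a=cv2.resize(p[115:230,210:330],(417,400),interpolation=cv2.INTER_CUBIC);b=cv2.resize(ps[90:225,205:335],(383,400),interpolation=cv2.INTER_CUBIC)
cv2.imwrite("pics/end.png",np.hstack([a,b]))
E
```

```text
top 39 [ 0.4515 -0.0736  0.0597] 0.05957419514438489
strip z 0.05119987024928163
scene 33 [ 0.4509 -0.076   0.0597] 0.05964289619673324
strip z 0.049463752038512276
```

View pics/end.png

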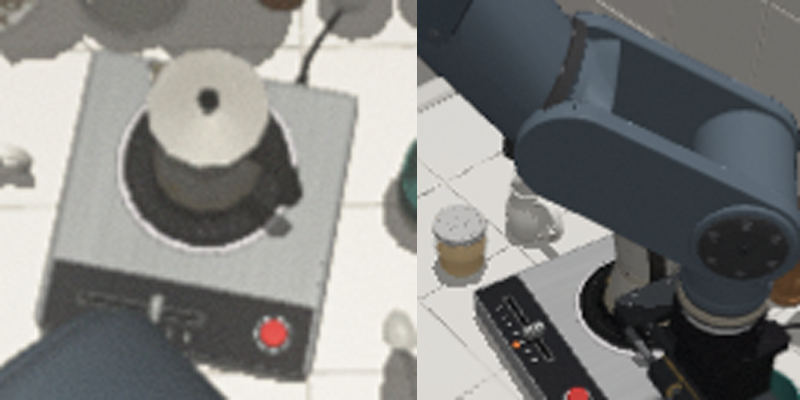

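The final view shows the lid shut with its knob at (208,100), the slider cap at the dot's tick, and the pot centred on its plate. The button top measures 59.7 mm, which means it is latched in. Nothing is touching the robot.

```bash
python3 -c "
from rig import *
print(hand_in())"
```

```text
the job is handed in; nothing more can be done
None
```

I handed the job in at about 19 s: the lid was shut first, then the slider set within about 1 mm of the orange-dot tick, then the power button pressed and latched in, with the pot still upright in the middle of its plate.

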